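# Proof-load a cemented stud on the pull-test fixture

### The arm

A 6-joint arm with a two-finger parallel gripper is mounted at the origin on a cart in front of the work surface, level with it; the furniture and walls round the work are solid. World frame = base frame: x ahead of the robot, y to its left, z up, the work surface at z = 0. Lengths are in m, angles in rad, forces in N, time in s.
With the tool pointing down it reaches from about 0.275 to 0.875 m from the base axis. Payload 12.5 kg.
Tool frame: the origin (TCP) lies midway between the tips of the shut fingers; the grasp point (between the pads) lies 19 mm behind it; y points along the fingers, x is the direction in which the jaws open and shut, and the axes are right-handed (so a half turn about y gives the same grasp; the last joint's range is limited). The gripper opens to 85 mm and grips with 20 to 120 N. Pads are 22 mm wide; open, the fingers measure 114 mm over their backs; the gripper's body (76 mm by 85 mm) begins 54 mm behind the grasp point. The pads swing forward as they close: fully open they stand 13 mm farther back than shut.
Start: joints at [1.016, 0.351, 1.652, -0, 1.139, -0.085], TCP at [0.249, 0.49, 0.231] pointing down, gripper open.
Joint ranges: [-2.75, 2.75], [-0.79, 2.1], [0.01, 2.65], [-1.57, 4.71], [0.07, 3.14], [-2.87, 2.87]. Speed limits (rad/s): [2.22, 2.22, 2.79, 3.14, 3.14, 3.14].

### API

Orientations are given as a unit quaternion [w, x, y, z].
In Python, from plant import * gives the robot as it stands.
- The arm moves only by the tool step_arm, never from a script. Its arguments are lists of equal length, an entry for each row: "delta_pos": the shift along the tool's x, y, z in cm, a list of three; "rot": the turn, a rotation vector about the tool's x, y, z in degrees, a list of three; "hand": the opening, from 0 (shut) to 1 (fully open). A call has 1 to 8 rows; each row is the pose to reach, as a shift and turn from the pose measured when the call began, along the tool's axes at that moment; what a row does not reach only later rows make up. A row lasts 1/10 s, in which the tool goes at most 50 mm and 8.59 degrees, less where a joint would pass 70% of its speed; a pose out of reach is approached as far as the arm can. A call with a gripper value outside its range is refused whole. The fingers move at their own pace and stop on an object; the grip force is fixed at half the most. Time passes only in rows, so rows that repeat a pose let the fingers close. It gives the time, the measured TCP pose, the force and the opening at its end, in the units of the state.
- get_state(): the state, without advancing time (a new reading comes with each control period).
- snapshot(name): name is "side" or "top"; returns (picture, depth): 384x512x3 uint8, red, green, blue; 384x512 float32, m along the optical axis (not along the pixel's ray), 0 where there is no reading.
- camera_info(name): a dict with "mtx" (3x3 intrinsics, pixels), "distortion" ([k1, k2, p1, p2, k3] as OpenCV has them; the pictures are not rectified), "pose" (4x4, takes a point from camera to world coordinates). Camera axes: x right, y down, z forward; pixel columns grow to the right and rows downward; lengths in m; the calibration is good to about 2 mm. A picture is of the moment at which its call begins. camera_info takes no time and is no camera call.
- hand_in(): hands the job in, once; it reports no verdict.
The state is a dict: "clock": time; "joints": joint angles; "joint_velocities": joint speeds; "effort": joint torques, N m; "tcp_pos": TCP position; "tcp_rot": TCP orientation; "wrist_force": force on the tool from outside, world axes, zero at the start; "ft_torque": the same for the moment, N m; "opening": opening from 0.0 (shut) to 1.0 (fully open).
Only numpy, scipy, OpenCV 4.12 (cv2) and the standard library are available. Lean on these libraries where they do the work, as an engineer would, in place of code of your own. Each camera call takes 0.05 s, during which the arm holds its last target.

### The job

Proof-load the cemented stud on the pull-test fixture: push the sample shuttle along its cross slide until it clicks home in the spring detent, with the stud standing in the balance's hook. Then take the D-handle of the spring balance and draw it gently out until the black pointer stands over the red set mark, without running past the mark, and finish with the handle still gripped and the load held there, leaving the two bottles as they stand.

Things in the scene. Friction and masses are not known exactly. Their poses are not given: they have to be found in the camera images.
- rig: pull-test fixture, fixed to the table: grey base plate, top 12 mm above the table. Origin at table level under the spring balance's axis; the plate covers x -120..+50, y -142..+88 mm from there, and no part is higher than 66 mm. The shuttle's cross slide runs along its x at y = -85 mm; the balance lies along its y (x = 0, axis 45 mm above the table) and is pulled out along its +y
- shuttle (a joint): travel of the aluminium sample shuttle (94 x 48 mm, top 27 mm above the table) along the fixture's +x, m. Starts at 0 to 0.012; at 0.045 a spring ball beside the slide drops into its notch and keeps it (home); hard stop at 0.046. Slides with about 1 N; some 15 mm before home its ramp pushes the ball aside (about 5 N)
- shuttle_knob (a point): middle of the round black knob on the robot-side end of the shuttle, by which it is pushed: upright, 18 mm across, 38 to 64 mm above the table, 55 mm behind the stud; at home it stands at x -55, y -85 mm of the fixture
- stud (a point): the steel stud, 8 mm thick, cemented upright on the clear acrylic coupon on the shuttle; point on its axis 45 mm above the table. As the shuttle comes home it enters the balance's hook from the open side and stands at x 0, y -85 mm of the fixture
- hook (a joint): displacement of the balance's steel hook along the fixture's +y, m: 0 when idle (light return spring), about 0.002 when the stud stops it. Without the stud in the hook it simply follows the handle up to 0.03 and no load comes on
- balance (a joint): extension of the balance's spring, that is of the blue tube with handle and pointer relative to the hook, along the fixture's +y, m: 0 idle, 0.054 at most. It is a spring return: about 2.5 N to start, then 0.3 N more for each mm, and it draws the handle back when released
- handle: the D-handle at the end of the blue tube (28 mm thick): a steel loop with a black crossbar, in the plane 45 mm above the table. Origin on the balance axis at the middle of the hook; the crossbar lies 245 mm from there toward the fixture's +y
- handle_bar (a point): middle of the handle's black crossbar, 12 mm thick, 74 mm long, along the fixture's x, 45 mm above the table; inside the loop 46 mm are free between bar and tube end and 60 mm between the sides, so it can be pinched from above with one finger in the loop. At rest at x 0, y +160 mm of the fixture, beyond the base plate, over bare table
- pointer (a point): tip of the black pointer carried by the tube, over the middle of the white scale beside the tube (x -42 mm of the fixture, 54 mm above the table); at rest at y +12 mm of the fixture. It moves with the handle
- mark (a point): middle of the top of the red set mark, a saddle 8 mm wide along the fixture's y clamped fast on the white scale, at the pointer's x, between y +34 and y +56 mm of the fixture: the pointer has to stand over its red width
- glue_center (a point): half-way up the white glue bottle with orange nozzle, 43 mm thick, 172 mm tall; to be left alone
- dropper_center (a point): half-way up the white dropper bottle with black collar, 40 mm thick, 111 mm tall; to be left alone
Things that resemble listed ones, but are neither listed nor needed, are in the scene too. Leave any turquoise look-alike of the part that bears dropper_center alone.

How it is judged:
On the way, in this order (a step that is already met when the one before it is completed fails the run):
1. the shuttle is home in its detent while the balance is still unloaded (value of joint shuttle above 0.0425 m and value of joint balance below 0.006 m and value of joint hook below 0.005 m), for 0.3 s.
2. with the stud in the hook, the spring is drawn out by the gripped handle (value of joint shuttle above 0.0425 m and value of joint balance above 0.012 m and value of joint hook below 0.005 m and contact force between the fingers and handle above 3 N), for 0.2 s.
At the end, for the whole second after the job is handed in: the shuttle is home in its detent (within 2.5 mm), the hook bears on the stud, the pointer stands still over the red set mark (within 4.5 mm of its middle), the fingers hold the handle against the spring, and both bottles stand upright (value of joint shuttle above 0.0425 m and value of joint hook below 0.005 m and value of joint balance above 0.013 m and y of pointer in the frame of mark between -0.0045 and 0.0045 m and velocity of joint balance between -0.004 and 0.004 m/s and contact force between the fingers and handle above 4 N and angle between each of glue_center, dropper_center's own z axis and vertical below 0.2 rad); the arm keeps its last pose, push and grip.
It fails at once if the pointer is run past the set mark (more than 9 mm beyond its middle) (y of pointer in the frame of mark above 0.009 m).
It fails at once if one of the two bottles is shifted (more than 20 mm) or tipped (distance of any of glue_center, dropper_center from where it was at the start of the episode above 0.02 m).
It also fails if it takes over 51 s, if anything falls off the work surface, if the arm or the gripper's body presses on something with over 40 N, if the wrist force passes 120 N, or if a joint passes its speed limit or range.

## Working session

There is one attempt and no reset: what is moved stays moved. The work goes in short steps, Python scripts to look and compute and a tool call to move; the robot and the scene stay as the last step left them, time stands still between calls to the robot, and variables do not carry over. Pictures are saved under pics/ and viewed, and the job is handed in when it is done.

Besides the shell and the picture viewer there is one more tool, called after "Request:" as name(argument=value, ...) on one line, values as JSON. step_arm: Moves the arm, as the interface text tells. Its arguments: {"type":"object","properties":{"delta_pos":{"type":"array"},"rot":{"type":"array"},"hand":{"type":"array"}},"required":["delta_pos","rot","hand"]}

```bash
ls; mkdir -p pics; python3 - <<'E'
from plant import *
import cv2, numpy as np
np.set_printoptions(precision=4,suppress=True)
print(get_state())
for n in ("side","top"):
    im,d=snapshot(n); c=camera_info(n)
    print(n,c)
    cv2.imwrite(f"pics/{n}0.png",im[:,:,::-1]); np.savez(f"pics/{n}0.npz",im=im,d=d)
    print(d.min(),d.max(),(d==0).mean())
E
```

```text
pics
{'clock': 0.0, 'joints': array([ 1.0164,  0.3512,  1.6525, -0.    ,  1.1391, -0.0846]), 'joint_velocities': array([-0.0018,  0.001 , -0.0013, -0.0015,  0.0009, -0.0012]), 'effort': array([  0.0006, -50.6105, -29.14  ,  -0.    ,   0.0045,  -0.    ]), 'tcp_pos': array([0.2488, 0.4901, 0.2307]), 'tcp_rot': array([-0.6024,  0.6028,  0.3695, -0.3703]), 'wrist_force': array([ 0.2235,  0.644 , -0.198 ]), 'ft_torque': array([-0.0591,  0.0038,  0.011 ]), 'opening': 1.0012407985340035}
side {'mtx': array([[491.4008,   0.    , 254.0846],
       [  0.    , 491.4008, 185.5815],
       [  0.    ,   0.    ,   1.    ]]), 'distortion': array([0.0566, 0.    , 0.    , 0.    , 0.    ]), 'pose': array([[-0.9993,  0.0161, -0.0324,  0.6764],
       [ 0.0358,  0.5719, -0.8196,  1.0697],
       [ 0.0053, -0.8202, -0.5721,  0.8162],
       [ 0.    ,  0.    ,  0.    ,  1.    ]])}
0.0 3.9999998 0.12948099772135416
top {'mtx': array([[425.021 ,   0.    , 259.1169],
       [  0.    , 425.021 , 188.9185],
       [  0.    ,   0.    ,   1.    ]]), 'distortion': array([-0.1636,  0.    ,  0.    ,  0.    ,  0.    ]), 'pose': array([[ 0.0233, -0.9949,  0.0977,  0.51  ],
       [-0.999 , -0.0269, -0.0351,  0.0178],
       [ 0.0376, -0.0968, -0.9946,  1.039 ],
       [ 0.    ,  0.    ,  0.    ,  1.    ]])}
0.0 1.9607884 0.004094441731770833
```

View pics/side0.png

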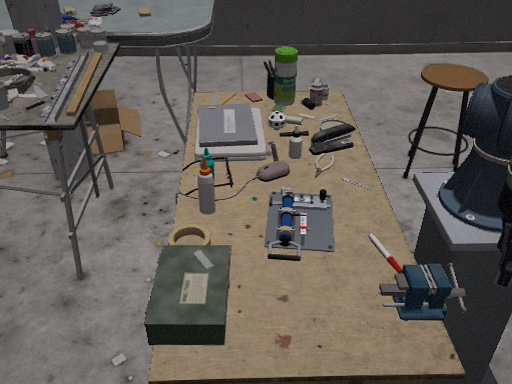

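View pics/top0.png

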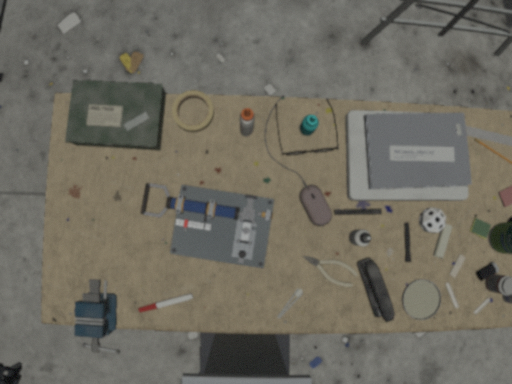

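```bash
cat > h.py <<'E'
import cv2, numpy as np
np.set_printoptions(precision=4,suppress=True)
from plant import camera_info
def ray(n,uv):
    c=camera_info(n)
    p=cv2.undistortPoints(np.array(uv,float).reshape(-1,1,2),c["mtx"],c["distortion"]).reshape(-1,2)
    P=c["pose"]; d=np.c_[p,np.ones(len(p))]@P[:3,:3].T
    return P[:3,3],d
def onz(n,uv,z):
    o,d=ray(n,uv); t=(z-o[2])/d[:,2]; return o+d*t[:,None]
def dep(n,uv,D):
    o,d=ray(n,uv); return o+d*np.array([D[int(round(v)),int(round(u))] for u,v in np.reshape(uv,(-1,2))])[:,None]
def proj(n,X):
    c=camera_info(n);P=np.linalg.inv(c["pose"])
    r,_=cv2.Rodrigues(P[:3,:3]); return cv2.projectPoints(np.array(X,float).reshape(-1,1,3),r,P[:3,3],c["mtx"],c["distortion"])[0].reshape(-1,2)
def tri(a,b):
    o1,d1=ray("top",[a]);o2,d2=ray("side",[b]);d1=d1[0];d2=d2[0]
    s=np.linalg.lstsq(np.c_[d1,-d2],o2-o1,rcond=None)[0]
    p,q=o1+s[0]*d1,o2+s[1]*d2
    return (p+q)/2,np.linalg.norm(p-q)
def crop(src,x0,y0,w,h,k,out):
    im=cv2.imread(src)[y0:y0+h,x0:x0+w]; cv2.imwrite(out,cv2.resize(im,None,fx=k,fy=k,interpolation=cv2.INTER_CUBIC))
E
python3 -c "
from h import *
crop('pics/top0.png',135,170,150,110,5,'pics/topc.png')
crop('pics/side0.png',255,175,90,90,6,'pics/sidec.png')"
```

```text
(no output)
```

View pics/topc.png

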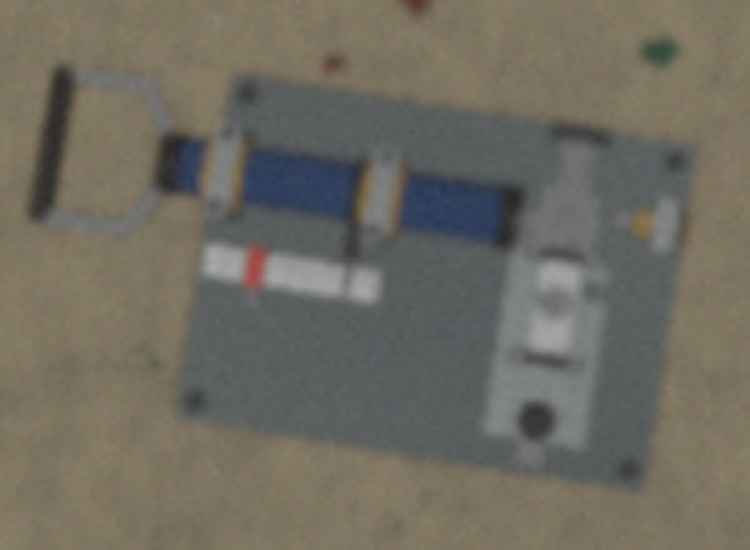

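View pics/sidec.png

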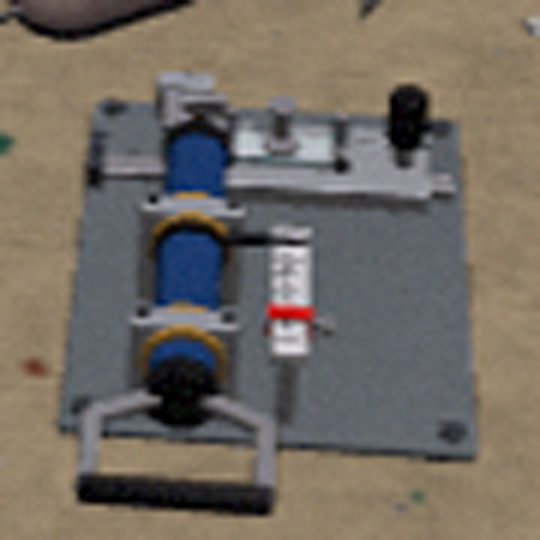

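```bash
cat > m.py <<'E'
from h import *
T=lambda p:(p[0]/5+135-.4,p[1]/5+170-.4)
S=lambda p:(p[0]/6+255-.42,p[1]/6+175-.42)
D=np.load('pics/top0.npz')['d']
c=np.array([onz('top',[T(p)],.012)[0] for p in [(237,75),(693,148),(640,490),(180,415)]])
cs=np.array([onz('side',[S(p)],.012)[0] for p in [(60,432),(97,100),(463,122),(475,458)]])
M=np.array([[.05,.088],[.05,-.142],[-.12,-.142],[-.12,.088]])
def fit(c):
    mc=M.mean(0);cc=c[:,:2].mean(0)
    a=M-mc;b=c[:,:2]-cc
    th=np.arctan2((a[:,0]*b[:,1]-a[:,1]*b[:,0]).sum(),(a*b).sum())
    R=np.array([[np.cos(th),-np.sin(th)],[np.sin(th),np.cos(th)]])
    o=cc-R@mc
    return th,o,R
for q in (c,cs):
    th,o,R=fit(q); print(np.degrees(th),o); print((q[:,:2]-o)@R)
th,o,R=fit((c+cs)/2); print('avg',np.degrees(th),o)
for n,a,b in [('knob',(537,418),(408,103)),('stud',(554,297),(282,103)),('barL',(62,72),(83,488)),('barR',(38,215),(268,495)),('pointer tip',(350,255),(300,237)),('mark',(254,268),(290,313))]:
    p,e=tri(T(a),S(b)); print(n,p,e,'rig',(p[:2]-o)@R,'depth',dep('top',[T(a)],D)[0])
E
python3 m.py
```

```text
-7.60420551819652 [0.5573 0.0909]
[[ 0.0482  0.0853]
 [ 0.0483 -0.139 ]
 [-0.1185 -0.1391]
 [-0.118   0.0848]]
-7.613452320993496 [0.5546 0.0945]
[[ 0.0486  0.0896]
 [ 0.0497 -0.1425]
 [-0.1205 -0.1427]
 [-0.1178  0.0876]]
avg -7.608883830938756 [0.556  0.0927]
knob [0.4555 0.0193 0.0597] 0.003842767851866513 rig [-0.0899 -0.0861] depth [0.4576 0.0189 0.064 ]
stud [0.5106 0.0129 0.0564] 0.0046600744122704645 rig [-0.0344 -0.0851] depth [0.5129 0.0125 0.0567]
barL [0.6112 0.2471 0.0469] 0.0016382534994165828 rig [0.0343 0.1603] depth [0.6115 0.2459 0.0517]
barR [0.5428 0.255  0.049 ] 0.0031753391123638896 rig [-0.0346  0.1591] depth [0.5443 0.2546 0.0494]
pointer tip [0.5209 0.1085 0.0573] 0.017982572954158192 rig [-0.0368  0.011 ] depth [0.5298 0.1073 0.0541]
mark [0.5217 0.152  0.0515] 0.0018106268491903726 rig [-0.0418  0.0542] depth [0.5227 0.1522 0.0492]
```

```bash
cat > plan.py <<'E'
from h import *
from plant import get_state
from scipy.spatial.transform import Rotation as Ro
O=np.array([.556,.0927]); TH=np.radians(-7.61)
RR=np.array([[np.cos(TH),-np.sin(TH)],[np.sin(TH),np.cos(TH)]])
def rig(x,y,z): return np.r_[O+RR@[x,y],z]
def torig(p): return np.r_[(np.array(p[:2])-O)@RR,p[2]]
def tool():
    s=get_state(); w,x,y,z=s['tcp_rot']; return s,Ro.from_quat([x,y,z,w])
def goal(sign=1):
    X=sign*np.r_[RR@[0,1],0]; Y=np.array([0,0,-1.]); return Ro.from_matrix(np.c_[X,Y,np.cross(X,Y)])
def show(*targets,sign=1):
    s,R=tool(); G=goal(sign)
    print('t',s['clock'],'tcp rig',torig(s['tcp_pos']),'F rig',torig(np.r_[s['wrist_force'][:2]+0,0])[:0],s['wrist_force'],'open',s['opening'])
    print('tool axes\n',R.as_matrix()); print('rot deg',np.degrees((R.inv()*G).as_rotvec()))
    for t in targets: print('d cm',R.inv().apply(rig(*t)-s['tcp_pos'])*100)
E
python3 -c "
from plan import *
show((-.125,-.085,.20),sign=1);show((-.125,-.085,.20),sign=-1)
print(get_state()['joints'])"
```

```text
t 0.1 tcp rig [-0.3571  0.3533  0.2308] F rig [] [ 0.0202 -1.6747  0.1344] open 0.9974804362325917
tool axes
 [[ 0.4527 -0.0005 -0.8916]
 [ 0.8916 -0.0009  0.4527]
 [-0.001  -1.      0.0001]]
rot deg [ -0.013  -19.3089  -0.0563]
d cm [-33.6865   3.1144 -36.3973]
t 0.1 tcp rig [-0.3571  0.3533  0.2308] F rig [] [ 0.0202 -1.6747  0.1344] open 0.9974804362325917
tool axes
 [[ 0.4527 -0.0005 -0.8916]
 [ 0.8916 -0.0009  0.4527]
 [-0.001  -1.      0.0001]]
rot deg [  0.0797 160.6911  -0.0184]
d cm [-33.6865   3.1144 -36.3973]
[ 1.0164  0.3512  1.6523 -0.      1.1391 -0.0846]
```

Request:
step_arm(delta_pos=[[-3.4, 0, -3.6], [-6.8, 0, -7.3], [-10.2, 0, -10.9], [-13.5, 0.5, -14.6], [-16.9, 1, -18.2], [-20.3, 1.5, -21.9], [-23.7, 2, -25.5], [-27, 2.5, -29.2]], rot=[[0, -3, 0], [0, -6, 0], [0, -9, 0], [0, -12, 0], [0, -15, 0], [0, -18, 0], [0, -19.3, 0], [0, -19.3, 0]], hand=[0, 0, 0, 0, 0, 0, 0, 0])

```text
clock: 0.9
tcp_pos: [0.387, 0.1153, 0.2059]
tcp_rot: [-0.532, 0.532, 0.466, -0.466]
wrist_force: [1.3, 0.9, 0.5]
opening: -0.003
```

```bash
python3 -c "
from plan import *
show((-.125,-.085,.12))"
```

```text
t 0.9 tcp rig [-0.1705  0.0001  0.2059] F rig [] [1.2789 0.8938 0.5328] open -0.0031845534574068044
tool axes
 [[ 0.1315 -0.0003 -0.9913]
 [ 0.9913 -0.0009  0.1315]
 [-0.0009 -1.      0.0002]]
rot deg [-0.0129  0.0541 -0.0514]
d cm [-8.5027  8.6012 -4.548 ]
```

Request:
step_arm(delta_pos=[[-2.8, 2.9, -1.5], [-5.7, 5.7, -3], [-8.5, 8.6, -4.5], [-8.5, 8.6, -4.5], [-8.5, 8.6, -4.5]], rot=[[0, 0, 0], [0, 0, 0], [0, 0, 0], [0, 0, 0], [0, 0, 0]], hand=[0, 0, 0, 0, 0])

```text
clock: 1.4
tcp_pos: [0.42, 0.0249, 0.1196]
tcp_rot: [0.533, -0.532, -0.465, 0.466]
wrist_force: [0.4, -1.5, 0.6]
opening: -0.0
```

```bash
python3 - <<'E'
from plan import *
from plant import *
show((-.125,-.085,.043))
for n in ("side","top"):
    im,d=snapshot(n); cv2.imwrite(f"pics/{n}1.png",im[:,:,::-1])
crop('pics/top1.png',190,190,110,110,5,'pics/topc1.png')
crop('pics/side1.png',275,150,120,100,5,'pics/sidec1.png')
a=cv2.imread('pics/topc1.png');b=cv2.resize(cv2.imread('pics/sidec1.png'),(240,200))
E
```

```text
t 1.4 tcp rig [-0.1258 -0.0853  0.1196] F rig [] [ 0.3986 -1.4813  0.6266] open -0.00024743541676347085
tool axes
 [[ 0.1331 -0.0021 -0.9911]
 [ 0.9911 -0.0006  0.1331]
 [-0.0009 -1.      0.002 ]]
rot deg [-0.1172 -0.0379 -0.0526]
d cm [ 0.0328  7.6622 -0.0975]
```

View pics/topc1.png

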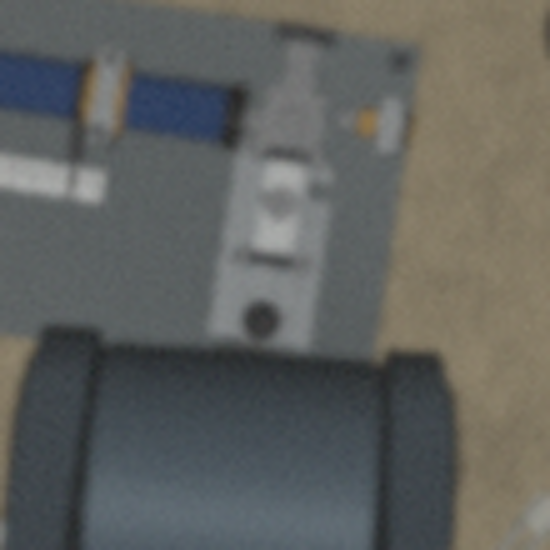

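View pics/sidec1.png

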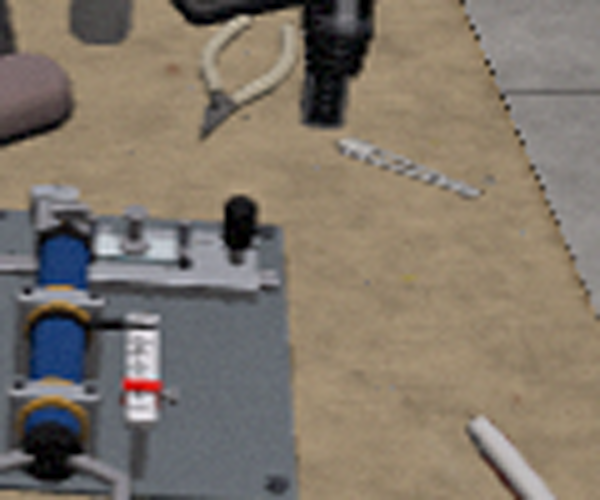

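Request:
step_arm(delta_pos=[[0, 3.8, 0], [0, 7.6, 0], [0, 7.6, 0], [0, 7.6, 0], [0, 7.6, 0]], rot=[[0, 0, 0], [0, 0, 0], [0, 0, 0], [0, 0, 0], [0, 0, 0]], hand=[0, 0, 0, 0, 0])

```text
clock: 2.0
tcp_pos: [0.4217, 0.026, 0.0466]
tcp_rot: [-0.531, 0.533, 0.467, -0.466]
wrist_force: [-0.1, -0.3, 0.2]
opening: -0.004
```

```bash
python3 - <<'E'
from plan import *
from plant import *
show((-.085,-.085,.043),(-.075,-.085,.043))
im,d=snapshot("side"); cv2.imwrite(f"pics/side2.png",im[:,:,::-1])
crop('pics/side2.png',275,150,90,80,7,'pics/sidec2.png')
E
```

```text
t 2.0 tcp rig [-0.1243 -0.0839  0.0466] F rig [] [-0.0799 -0.3455  0.2337] open -0.0037546865042616833
tool axes
 [[ 0.1303  0.0034 -0.9915]
 [ 0.9915 -0.0009  0.1303]
 [-0.0004 -1.     -0.0035]]
rot deg [ 0.2011  0.1239 -0.0241]
d cm [-0.1175  0.3713 -3.9316]
d cm [-0.1197  0.3748 -4.9316]
```

View pics/sidec2.png

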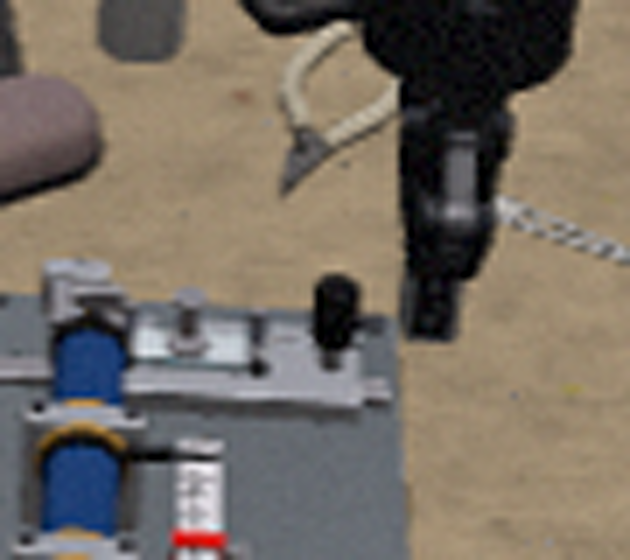

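Request:
step_arm(delta_pos=[[-0.1, 0.1, -0.5], [-0.1, 0.1, -1.0], [-0.1, 0.1, -1.5], [-0.1, 0.1, -2.0], [-0.1, 0.1, -2.5], [-0.1, 0.1, -3.0], [-0.1, 0.1, -3.5], [-0.1, 0.1, -3.9]], rot=[[0, 0, 0], [0, 0, 0], [0, 0, 0], [0, 0, 0], [0, 0, 0], [0, 0, 0], [0, 0, 0], [0, 0, 0]], hand=[0, 0, 0, 0, 0, 0, 0, 0])

```text
clock: 2.85
tcp_pos: [0.4595, 0.0199, 0.0454]
tcp_rot: [-0.531, 0.532, 0.466, -0.466]
wrist_force: [-8.6, 0.7, 5.6]
opening: -0.001
```

```bash
python3 - <<'E'
from plan import *
from plant import *
show((-.075,-.085,.043))
im,d=snapshot("side"); cv2.imwrite(f"pics/side3.png",im[:,:,::-1])
crop('pics/side3.png',275,150,90,80,7,'pics/sidec3.png')
show((-.075,-.085,.043))
E
```

```text
t 2.85 tcp rig [-0.086  -0.085   0.0454] F rig [] [-8.6072  0.7037  5.6356] open -0.0005573246836309038
tool axes
 [[ 0.1305  0.0008 -0.9914]
 [ 0.9914 -0.0007  0.1305]
 [-0.0005 -1.     -0.0009]]
rot deg [ 0.0519  0.1096 -0.0307]
d cm [-0.0041  0.2408 -1.1034]
t 2.9 tcp rig [-0.0854 -0.085   0.0455] F rig [] [-1.0073 -0.0336  0.1843] open -0.002388882390800153
tool axes
 [[ 0.1305  0.0018 -0.9914]
 [ 0.9914 -0.0008  0.1305]
 [-0.0005 -1.     -0.0019]]
rot deg [ 0.11    0.111  -0.0306]
d cm [-0.0022  0.2515 -1.0373]
```

View pics/sidec3.png

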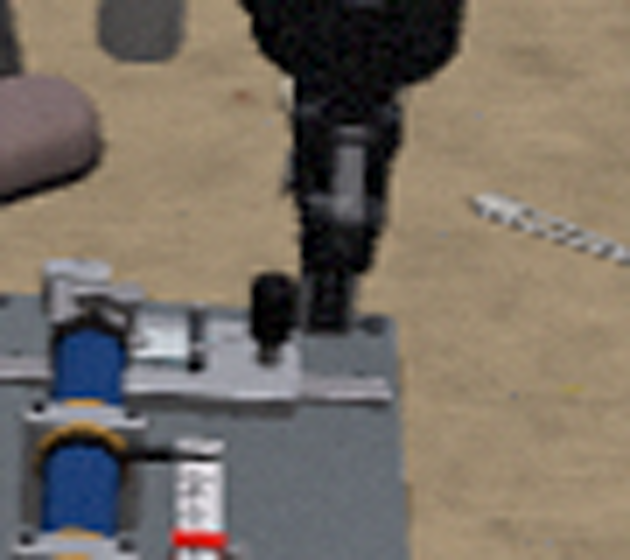

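Request:
step_arm(delta_pos=[[0, 0.1, -0.3], [0, 0.1, -0.5], [0, 0.1, -0.7], [0, 0.1, -0.9], [0, 0.1, -1.0], [0, 0.1, -1.0]], rot=[[0, 0, 0], [0, 0, 0], [0, 0, 0], [0, 0, 0], [0, 0, 0], [0, 0, 0]], hand=[0, 0, 0, 0, 0, 0])

```text
clock: 3.5
tcp_pos: [0.4706, 0.0184, 0.0447]
tcp_rot: [-0.531, 0.533, 0.467, -0.466]
wrist_force: [-0.1, 0.4, 0.8]
opening: 0.001
```

```bash
cat > look.py <<'E'
from plan import *
from plant import *
import sys
def look(k):
    im,d=snapshot("side"); cv2.imwrite(f"pics/side{k}.png",im[:,:,::-1])
    crop(f'pics/side{k}.png',260,165,80,70,8,f'pics/sidec{k}.png')
    show()
look(sys.argv[1])
E
python3 look.py 4
python3 -c "
from plan import *
a=proj('side',[rig(-.055,-.085,.064),rig(-.055,-.085,.038)]);print(a,(a-[260,165])*8+4)"
```

```text
t 3.55 tcp rig [-0.075  -0.0849  0.0446] F rig [] [-0.0814  0.7592  0.4189] open -0.0005261679988984411
tool axes
 [[ 0.1305  0.0027 -0.9914]
 [ 0.9914 -0.0008  0.1305]
 [-0.0005 -1.     -0.0028]]
rot deg [ 0.1611  0.1088 -0.0261]
[[308.6838 189.8301]
 [308.0155 197.7564]] [[393.4701 202.6408]
 [388.1242 266.0515]]
```

View pics/sidec4.png

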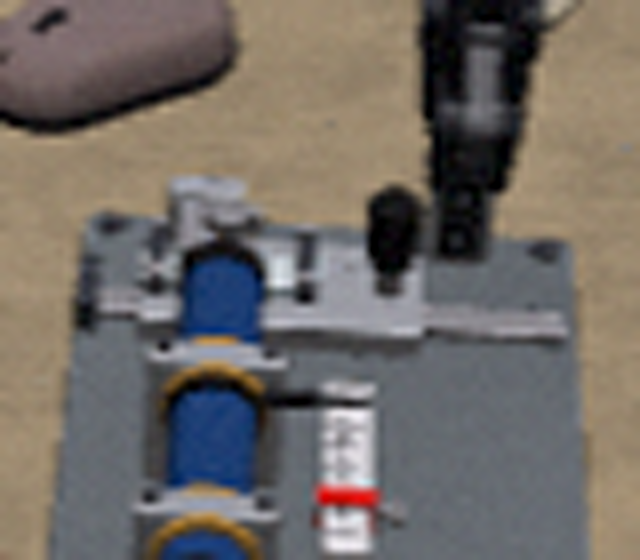

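Request:
step_arm(delta_pos=[[0, 0, -0.15], [0, 0, -0.3], [0, 0, -0.4], [0, 0, -0.4]], rot=[[0, 0, 0], [0, 0, 0], [0, 0, 0], [0, 0, 0]], hand=[0, 0, 0, 0])

```text
clock: 3.95
tcp_pos: [0.4731, 0.0181, 0.0444]
tcp_rot: [-0.532, 0.532, 0.466, -0.466]
wrist_force: [-7.1, 0.3, 5.3]
opening: -0.002
```

```bash
python3 look.py 5; python3 - <<'E'
import cv2,numpy as np
# knob blob: dark pixels bounded; row-wise x-centre
for k in (2,3,4,5):
    g=cv2.cvtColor(cv2.imread(f'pics/side{k}.png'),cv2.COLOR_BGR2GRAY)
    for r in (191,194): print(k,r,g[r,300:335])
E
```

```text
t 4.0 tcp rig [-0.0723 -0.085   0.0444] F rig [] [-6.6216  0.1511  4.8871] open -0.00020952546019728217
tool axes
 [[ 0.1305 -0.0004 -0.9914]
 [ 0.9914 -0.0006  0.1305]
 [-0.0006 -1.      0.0004]]
rot deg [-0.0209  0.112  -0.0372]
2 191 [140 134 136 140 147 149 144 140 140 134 129 132 134 136 138 138 145 137
 142 121   9  27  18  22  16  20  85 144 140 142 146 131  74  58  36]
2 194 [ 92  59  60  86 107 106 104 108 106 109 105 121 126 112 113 114 116 117
 111  79   0  14  13  15   2  18  82 130 126 132 143 122  52  52  17]
3 191 [145 142 144 144 145 144 141 142 142 142 112   0  12  20  33  25  26  35
  64  41   8  12  17   1  31  70 117 142 140 140 144 143 140 138 134]
3 194 [106  92  68  77  86 105 104 103 108 104  71   0   1   3   5  10  13  40
  57  27  12  12  13  13  46  78 116 129 126 132 138 135 134 136 132]
4 191 [143 146 144 144 149 123  18  21  32  27  23  17  39  59  57  21   8  11
   8  21  39  87 132 138 142 141 140 141 142 140 144 143 137 136 136]
4 194 [110 105 104 106 110  88   0   1   4  13   1  12  45  73  52  11  27  30
   4  27  45  86 126 124 139 133 128 125 123 128 136 136 133 131 130]
5 191 [144 141 141 145 137  91   0  18  27  29  15  14  43  55  23  11  15  13
  13  40  86 132 143 140 139 136 138 142 142 141 141 144 138 140 139]
5 194 [109 102 107 108  97  48   0  10  13   2  12  26  54  54   4  16  28  13
  18  43  89 129 123 127 136 132 126 124 126 131 139 133 131 132 134]
```

View pics/sidec5.png

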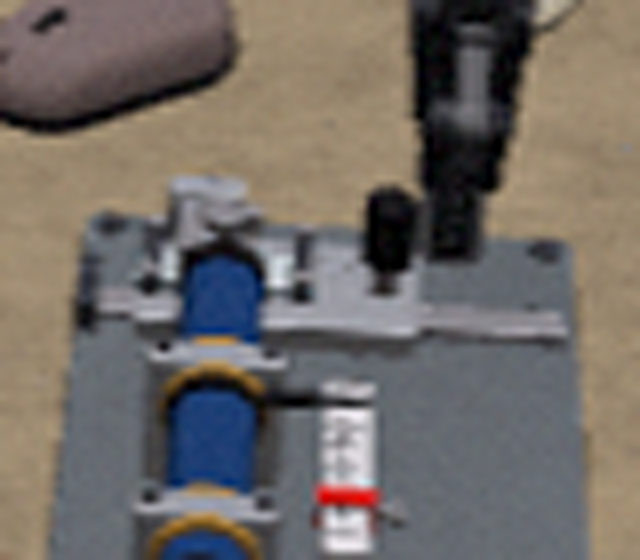

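Request:
step_arm(delta_pos=[[0, 0, -0.25], [0, 0, -0.35], [0, 0, -0.35]], rot=[[0, 0, 0], [0, 0, 0], [0, 0, 0]], hand=[0, 0, 0])

```text
clock: 4.3
tcp_pos: [0.4732, 0.0179, 0.0438]
tcp_rot: [0.534, -0.53, -0.464, 0.469]
wrist_force: [-15.5, 1.6, 11.0]
opening: -0.001
```

```bash
python3 look.py 6; python3 - <<'E'
import cv2,numpy as np
for k in (5,6):
    g=cv2.cvtColor(cv2.imread(f'pics/side{k}.png'),cv2.COLOR_BGR2GRAY)
    for r in (191,194): print(k,r,g[r,300:325])
E
```

```text
t 4.35 tcp rig [-0.0721 -0.0851  0.0439] F rig [] [-16.6244   0.7501  10.5909] open 0.0006409115192648755
tool axes
 [[ 0.1304 -0.0084 -0.9914]
 [ 0.9915 -0.0001  0.1304]
 [-0.0012 -1.      0.0083]]
rot deg [-0.4733  0.1184 -0.0702]
5 191 [144 141 141 145 137  91   0  18  27  29  15  14  43  55  23  11  15  13
  13  40  86 132 143 140 139]
5 194 [109 102 107 108  97  48   0  10  13   2  12  26  54  54   4  16  28  13
  18  43  89 129 123 127 136]
6 191 [145 144 147 147 135  91  10  15  30  32  24  26  45  60  21  22  25  23
  10  40 100 144 142 136 140]
6 194 [108 103 105 109  94  48   2   8   1  17   4  25  56  52  16  21  28   2
  21  49  96 127 122 129 137]
```

Request:
step_arm(delta_pos=[[0, 0, 1], [0, 0, 3], [0, -3, 3.5], [0, -8, 3.5], [3, -11, 2], [7.5, -11, -1]], rot=[[0, 0, 0], [0, 0, 0], [0, 0, 0], [0, 0, 0], [0, 0, 0], [0, 0, 0]], hand=[0, 0, 0, 0, 0.2, 0.4])

```text
clock: 4.95
tcp_pos: [0.493, 0.0881, 0.1583]
tcp_rot: [0.532, -0.532, -0.466, 0.466]
wrist_force: [1.4, -0.5, -0.1]
opening: 0.333
```

```bash
python3 -c "
from plan import *
show((0,.160,.13))"
```

```text
t 4.95 tcp rig [-0.0618 -0.0129  0.1583] F rig [] [ 1.3769 -0.5377 -0.0719] open 0.33275775115243345
tool axes
 [[ 0.1326 -0.0008 -0.9912]
 [ 0.9912  0.0003  0.1326]
 [ 0.0002 -1.      0.0008]]
rot deg [-0.0458 -0.009   0.0118]
d cm [17.2944  2.8269 -6.1812]
```

Request:
step_arm(delta_pos=[[4, 0, -1.5], [8, 0, -3], [12, 0.5, -4.6], [16, 1.5, -6.2], [17.3, 2.8, -6.2], [17.3, 2.8, -6.2], [17.3, 2.8, -6.2]], rot=[[0, 0, 0], [0, 0, 0], [0, 0, 0], [0, 0, 0], [0, 0, 0], [0, 0, 0], [0, 0, 0]], hand=[0.5, 0.5, 0.5, 0.5, 0.5, 0.5, 0.5])

```text
clock: 5.65
tcp_pos: [0.5768, 0.2506, 0.13]
tcp_rot: [0.532, -0.532, -0.465, 0.466]
wrist_force: [-0.0, -0.6, 0.6]
opening: 0.5
```

```bash
python3 - <<'E'
from plan import *
from plant import *
for n in ("side","top"):
    im,d=snapshot(n); cv2.imwrite(f"pics/{n}7.png",im[:,:,::-1])
crop('pics/top7.png',135,170,150,110,5,'pics/topc7.png')
crop('pics/side7.png',240,165,110,100,6,'pics/sidec7.png')
show((0,.160,.027))
E
```

```text
t 5.75 tcp rig [0.0002 0.159  0.1309] F rig [] [ 0.54    0.2055 -0.0157] open 0.5038176669552757
tool axes
 [[ 0.1335 -0.0003 -0.991 ]
 [ 0.991   0.0004  0.1335]
 [ 0.0003 -1.      0.0004]]
rot deg [-0.0204 -0.0625  0.0176]
d cm [ 0.0976 10.3946  0.0214]
```

View pics/topc7.png

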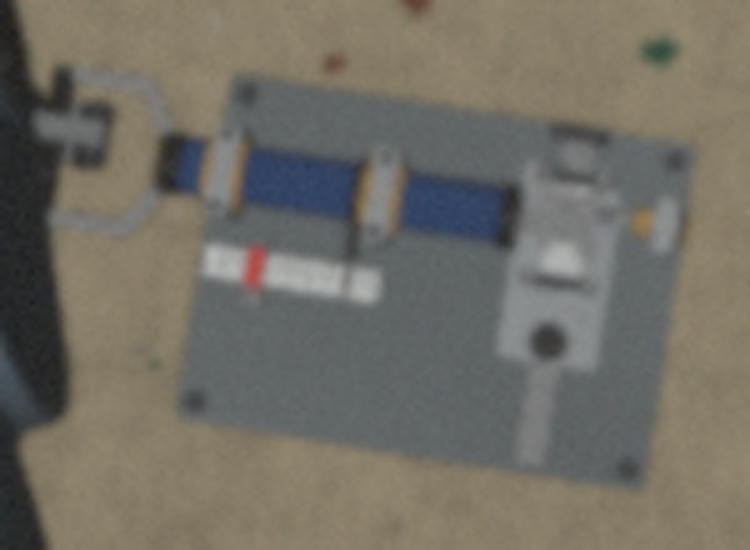

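View pics/sidec7.png

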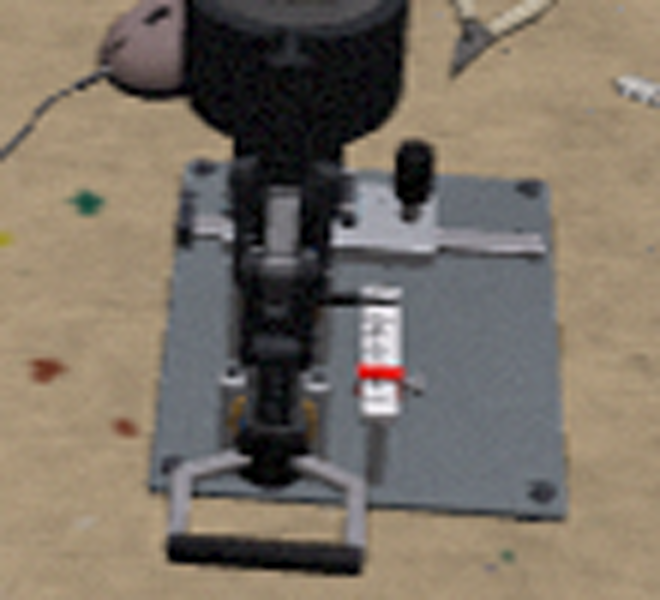

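```bash
cat > mk.py <<'E'
from plan import *
def mark(n,k):
    im=cv2.imread(f'pics/{n}{k}.png').astype(int); b,g,r=im[...,0],im[...,1],im[...,2]
    u0,v0=proj(n,[rig(-.042,.045,.054)])[0].astype(int)
    w=np.clip((r-np.maximum(g,b)-50),0,None).astype(float); m=np.zeros_like(w); m[v0-16:v0+17,u0-16:u0+17]=1; w*=m
    # keep main blob
    nn,l,s,c=cv2.connectedComponentsWithStats((w>0).astype(np.uint8)); i=1+np.argmax(s[1:,4]); w*=(l==i)
    vv,uu=np.mgrid[:im.shape[0],:im.shape[1]]
    return (w*uu).sum()/w.sum(),(w*vv).sum()/w.sum(),s[i]
if __name__=="__main__":
    for n,k in [('top',0),('side',0),('side',4),('top',7),('side',7)]:
        u,v,s=mark(n,k); print(n,k,u,v,s,torig(onz(n,[(u,v)],.054)[0]))
    for y in (.012,.050,.054): print(y,proj('side',[rig(-.042,y,.054)]),proj('top',[rig(-.042,y,.054)]))
    print('knob',torig(onz('top',[(547/5+134.6,341/5+169.6)],.064)[0]))
E
python3 mk.py
```

```text
top 0 185.43237250554324 222.96674057649668 [184 220   4   7  22] [-0.0404  0.0539  0.054 ]
side 0 302.8853974121996 226.5723967960567 [299 225   9   4  18] [-0.0425  0.0566  0.054 ]
side 4 302.89629629629627 226.57037037037037 [299 225   9   4  20] [-0.0426  0.0566  0.054 ]
top 7 185.446735395189 222.94158075601374 [184 220   4   7  23] [-0.0403  0.0539  0.054 ]
side 7 302.90463215258853 226.57275204359672 [299 225   9   4  19] [-0.0426  0.0566  0.054 ]
0.012 [[302.9433 215.1636]] [[203.1671 226.582 ]]
0.05 [[302.7047 224.822 ]] [[186.9809 223.9433]]
0.054 [[302.679  225.8682]] [[185.281  223.6648]]
knob [-0.0524 -0.0851  0.064 ]
```

Request:
step_arm(delta_pos=[[0.1, 3.5, 0], [0.1, 7, 0], [0.1, 9, 0], [0.1, 10.4, 0], [0.1, 10.4, 0], [0.1, 10.4, 0]], rot=[[0, 0, 0], [0, 0, 0], [0, 0, 0], [0, 0, 0], [0, 0, 0], [0, 0, 0]], hand=[0.5, 0.5, 0.5, 0.5, 0.5, 0.5])

```text
clock: 6.35
tcp_pos: [0.5781, 0.2511, 0.0281]
tcp_rot: [-0.532, 0.532, 0.466, -0.465]
wrist_force: [0.2, 1.2, 0.5]
opening: 0.502
```

```bash
python3 - <<'E'
from plan import *
from plant import *
for n in ("side","top"):
    im,d=snapshot(n); cv2.imwrite(f"pics/{n}8.png",im[:,:,::-1])
crop('pics/side8.png',240,165,110,100,6,'pics/sidec8.png')
crop('pics/top8.png',135,170,150,110,5,'pics/topc8.png')
show((0,.160,.027))
E
```

```text
t 6.45 tcp rig [0.0011 0.1602 0.0285] F rig [] [-0.2916  0.4817 -0.091 ] open 0.501496723125645
tool axes
 [[ 0.1337  0.0019 -0.991 ]
 [ 0.991   0.0011  0.1337]
 [ 0.0013 -1.     -0.0017]]
rot deg [ 0.0998 -0.0733  0.0758]
d cm [-0.0239  0.1494  0.1057]
```

View pics/sidec8.png

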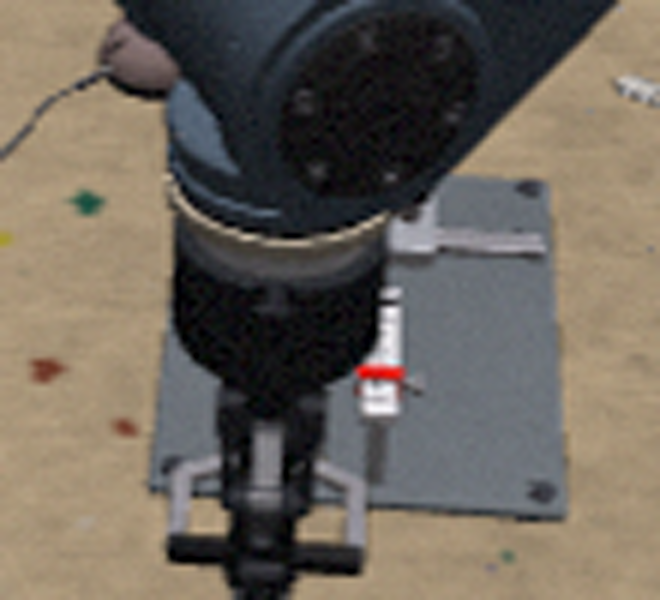

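View pics/topc8.png

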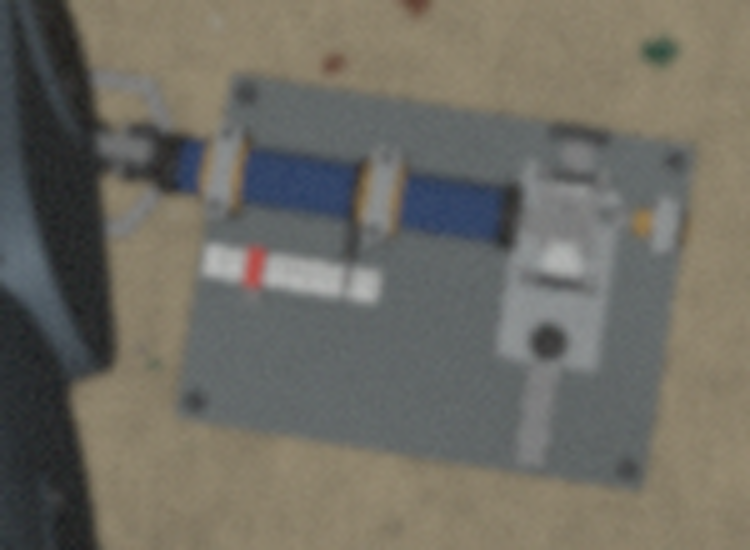

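Request:
step_arm(delta_pos=[[0, 0.15, 0.1], [0, 0.15, 0.1], [0, 0.15, 0.1], [0, 0.15, 0.1], [0, 0.15, 0.1], [0, 0.15, 0.1]], rot=[[0, 0, 0], [0, 0, 0], [0, 0, 0], [0, 0, 0], [0, 0, 0], [0, 0, 0]], hand=[0.3, 0, 0, 0, 0, 0])

```text
clock: 7.05
tcp_pos: [0.5774, 0.2516, 0.0271]
tcp_rot: [-0.532, 0.533, 0.466, -0.465]
wrist_force: [0.6, 0.5, 1.1]
opening: 0.113
```

```bash
python3 - <<'E'
from plan import *
show((0,.160,.027),(0,.175,.027))
E
```

```text
t 7.05 tcp rig [0.0002 0.1603 0.0271] F rig [] [0.552  0.547  1.0961] open 0.1132723551750641
tool axes
 [[ 0.1336  0.0022 -0.991 ]
 [ 0.991   0.0011  0.1336]
 [ 0.0014 -1.     -0.002 ]]
rot deg [ 0.1148 -0.0678  0.0804]
d cm [-0.0291  0.0113  0.0164]
d cm [1.4709 0.0134 0.0182]
```

Request:
step_arm(delta_pos=[[0.2, 0, 0], [0.5, 0, 0], [0.8, 0, 0], [1.1, 0, 0], [1.4, 0, 0], [1.7, 0, 0], [2.0, 0, 0], [2.0, 0, 0]], rot=[[0, 0, 0], [0, 0, 0], [0, 0, 0], [0, 0, 0], [0, 0, 0], [0, 0, 0], [0, 0, 0], [0, 0, 0]], hand=[0, 0, 0, 0, 0, 0, 0, 0])

```text
clock: 7.85
tcp_pos: [0.5798, 0.2711, 0.0268]
tcp_rot: [-0.532, 0.533, 0.466, -0.465]
wrist_force: [0.0, -7.2, 1.3]
opening: 0.113
```

```bash
cat > look2.py <<'E'
from plan import *
from plant import *
import sys
k=sys.argv[1]
show((0,.160,.027))
for n in ("side","top"):
    im,d=snapshot(n); cv2.imwrite(f"pics/{n}{k}.png",im[:,:,::-1])
crop(f'pics/top{k}.png',160,180,110,80,7,f'pics/topc{k}.png')
crop(f'pics/side{k}.png',280,185,70,70,8,f'pics/sidec{k}.png')
E
python3 look2.py 9
```

```text
t 7.85 tcp rig [-0.      0.18    0.0268] F rig [] [ 0.013  -7.1895  1.2824] open 0.11339709659380387
tool axes
 [[ 0.1333  0.0011 -0.9911]
 [ 0.9911 -0.0001  0.1333]
 [ 0.     -1.     -0.0011]]
rot deg [ 0.0658 -0.0491  0.0019]
d cm [-1.9964 -0.0159 -0.0048]
```

View pics/topc9.png

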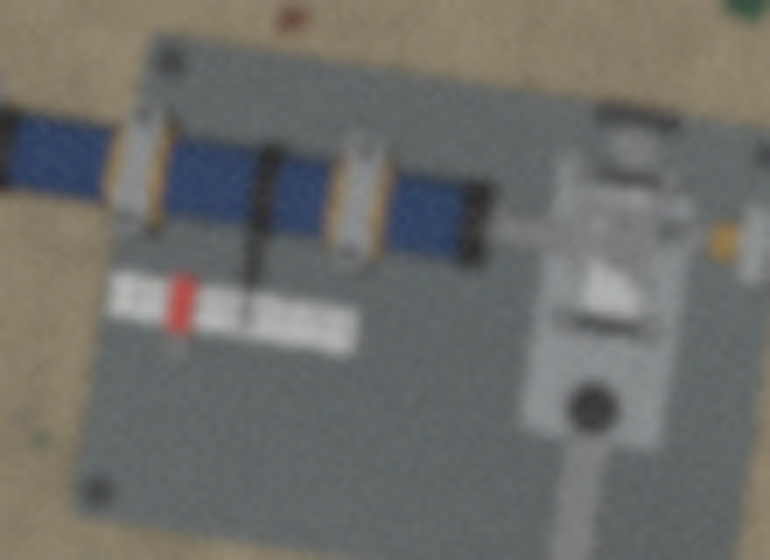

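View pics/sidec9.png

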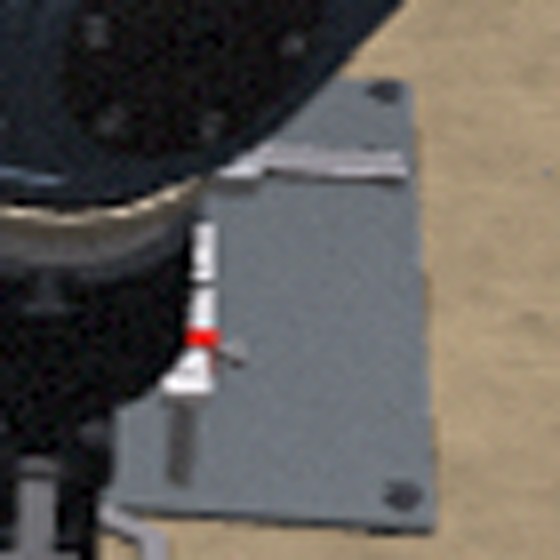

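```bash
cat > ptr.py <<'E'
from mk import *
import sys
def pointer(k,lo=.005,hi=.075):
    # darkness profile on top image along scale, at several rig x, z=.054
    g=cv2.cvtColor(cv2.imread(f'pics/top{k}.png'),cv2.COLOR_BGR2GRAY).astype(np.float32)
    im=cv2.imread(f'pics/top{k}.png').astype(np.float32)
    ys=np.arange(lo,hi,.0005); 
    for xx in (-.046,-.043,-.040,-.037,-.034):
        uv=proj('top',[rig(xx,y,.054) for y in ys]).astype(np.float32)
        p=cv2.remap(g,uv[None,:,0],uv[None,:,1],cv2.INTER_LINEAR)[0]
        c=cv2.remap(im,uv[None,:,0],uv[None,:,1],cv2.INTER_LINEAR)[0]; red=c[:,2]-c[:,:2].max(1)
        w=np.clip(red-40,0,None); mk=(w*ys).sum()/w.sum() if w.sum() else np.nan
        q=p.copy(); q[(red>15)|(ys>.066)]=255; i=q.argmin(); s=slice(max(i-6,0),i+7); d=np.clip(p[s].max()-p[s],0,None)**2
        print(xx,'pointer',(d*ys[s]).sum()/d.sum(),p[i],'mark',mk,'left cm',(mk-(d*ys[s]).sum()/d.sum())*100)
pointer(sys.argv[1])
E
python3 ptr.py 8; python3 ptr.py 9
```

```text
-0.046 pointer 0.010794987875797468 137.00488 mark 0.05383525897226749 left cm 4.304027109647002
-0.043 pointer 0.010608832601074127 143.00586 mark 0.05397102049960788 left cm 4.336218789853375
-0.04 pointer 0.010614579424965204 134.37305 mark 0.05392874348969012 left cm 4.331416406472492
-0.037 pointer 0.0106838773587156 131.0625 mark 0.0538918304853579 left cm 4.32079531266423
-0.034 pointer 0.010608378421756435 119.11719 mark 0.05393129797355253 left cm 4.33229195517961
-0.046 pointer 0.033097677009214385 143.85742 mark 0.05390436515912199 left cm 2.0806688149907604
-0.043 pointer 0.03224330452113682 145.13281 mark 0.053958906991483625 left cm 2.17156024703468
-0.04 pointer 0.03225647035555857 136.25 mark 0.05393271371679787 left cm 2.16762433612393
-0.037 pointer 0.03228880728651954 133.0625 mark 0.05392762438630201 left cm 2.1638817099782472
-0.034 pointer 0.03275507072358273 122.5 mark 0.05395440707246153 left cm 2.11993363488788
```

Request:
step_arm(delta_pos=[[0.2, 0, 0], [0.5, 0, 0], [0.8, 0, 0], [1.0, 0, 0], [1.2, 0, 0], [1.4, 0, 0], [1.6, 0, 0], [1.6, 0, 0]], rot=[[0, 0, 0], [0, 0, 0], [0, 0, 0], [0, 0, 0], [0, 0, 0], [0, 0, 0], [0, 0, 0], [0, 0, 0]], hand=[0, 0, 0, 0, 0, 0, 0, 0])

```text
clock: 8.75
tcp_pos: [0.5815, 0.2856, 0.0264]
tcp_rot: [-0.532, 0.533, 0.465, -0.466]
wrist_force: [-1.0, -12.3, 3.3]
opening: 0.116
```

```bash
python3 look2.py 10; python3 ptr.py 10
```

```text
t 8.75 tcp rig [-0.0003  0.1946  0.0264] F rig [] [ -0.9717 -12.2503   3.2878] open 0.11643244808900746
tool axes
 [[ 0.1331 -0.0006 -0.9911]
 [ 0.9911 -0.0025  0.1331]
 [-0.0026 -1.      0.0003]]
rot deg [-0.0157 -0.0362 -0.1492]
d cm [-3.4619 -0.0493 -0.0281]
-0.046 pointer 0.04863420111176211 132.77734 mark 0.053742091853716645 left cm 0.5107890741954536
-0.043 pointer 0.04898194079399854 128.02539 mark 0.05374542480438559 left cm 0.47634840103870507
-0.04 pointer 0.04855100499342242 128.22754 mark 0.053646417772916684 left cm 0.5095412779494262
-0.037 pointer 0.048521041745307684 125.125 mark 0.05365814832207711 left cm 0.5137106576769426
-0.034 pointer 0.048340769864654506 105.15234 mark 0.0536688457061932 left cm 0.5328075841538694
```

View pics/topc10.png

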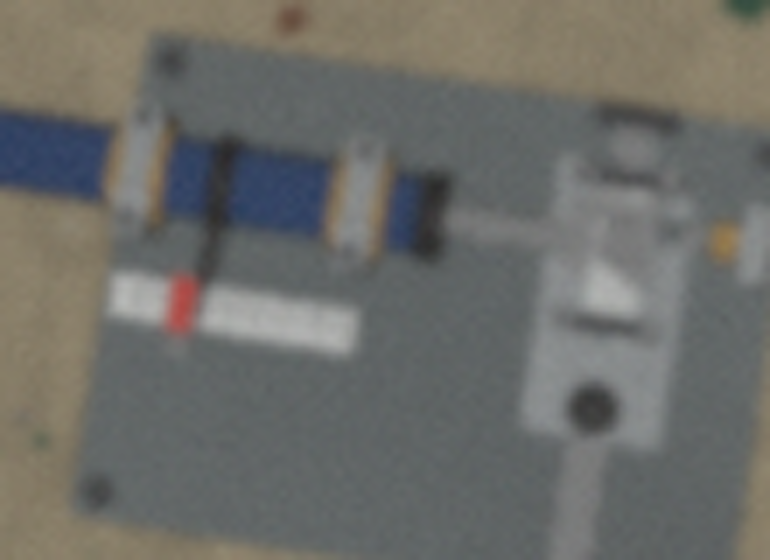

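Request:
step_arm(delta_pos=[[0.1, 0, 0], [0.2, 0, 0], [0.3, 0, 0], [0.3, 0, 0], [0.3, 0, 0]], rot=[[0, 0, 0], [0, 0, 0], [0, 0, 0], [0, 0, 0], [0, 0, 0]], hand=[0, 0, 0, 0, 0])

```text
clock: 9.35
tcp_pos: [0.5816, 0.2871, 0.0261]
tcp_rot: [-0.531, 0.533, 0.464, -0.467]
wrist_force: [-0.4, -12.8, 3.8]
opening: 0.117
```

```bash
python3 look2.py 11; python3 ptr.py 11
cat > arm.py <<'E'
# pointer arm between tube and scale (rig x -.030..-.018), dark line
from plan import *
import sys
for k in sys.argv[1:]:
    g=cv2.cvtColor(cv2.imread(f'pics/top{k}.png'),cv2.COLOR_BGR2GRAY).astype(np.float32)
    ys=np.arange(0,.07,.0005); r=[]
    for xx in (-.030,-.027,-.024):
        uv=proj('top',[rig(xx,y,.054) for y in ys]).astype(np.float32)
        p=cv2.remap(g,uv[None,:,0],uv[None,:,1],cv2.INTER_LINEAR)[0]
        i=p.argmin(); s=slice(max(i-6,0),i+7); d=(p[s].max()-p[s])**2; r.append((d*ys[s]).sum()/d.sum())
    print(k,'arm y',np.array(r))
E
python3 arm.py 7 9 10 11
```

```text
t 9.35 tcp rig [-0.0004  0.1961  0.0261] F rig [] [ -0.4428 -12.8089   3.7622] open 0.11672953827151726
tool axes
 [[ 0.133  -0.0022 -0.9911]
 [ 0.9911 -0.005   0.133 ]
 [-0.0052 -1.      0.0015]]
rot deg [-0.0885 -0.0354 -0.3007]
d cm [-3.6101 -0.0718 -0.0382]
-0.046 pointer 0.04914263154054129 131.17188 mark 0.053782656548687906 left cm 0.46400250081466143
-0.043 pointer 0.04930505181509678 140.78125 mark 0.05386023974302764 left cm 0.45551879279308594
-0.04 pointer 0.04973694595674975 133.20508 mark 0.05385488111861233 left cm 0.4117935161862582
-0.037 pointer 0.04938518987077631 137.81836 mark 0.05377843007614788 left cm 0.43932402053715736
-0.034 pointer 0.049218415454597625 123.63281 mark 0.05378422360633656 left cm 0.4565808151738938
7 arm y [0.0114 0.0107 0.011 ]
9 arm y [0.0324 0.0323 0.0325]
10 arm y [0.048  0.0476 0.0475]
11 arm y [0.0492 0.0489 0.0486]
```

View pics/topc11.png

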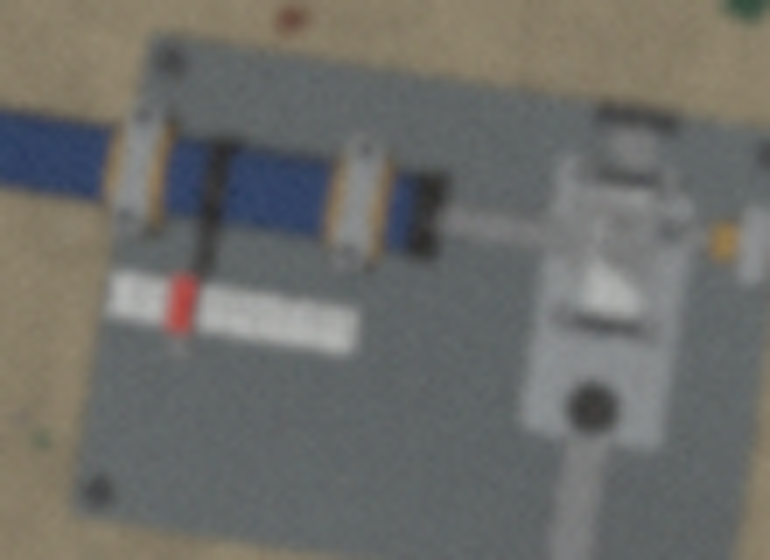

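Request:
step_arm(delta_pos=[[0.1, 0, 0], [0.2, 0, 0], [0.3, 0, 0], [0.4, 0, 0], [0.5, 0, 0], [0.5, 0, 0], [0.5, 0, 0]], rot=[[0, 0, 0], [0, 0, 0], [0, 0, 0], [0, 0, 0], [0, 0, 0], [0, 0, 0], [0, 0, 0]], hand=[0, 0, 0, 0, 0, 0, 0])

```text
clock: 10.15
tcp_pos: [0.582, 0.2906, 0.0257]
tcp_rot: [-0.531, 0.533, 0.463, -0.468]
wrist_force: [-0.3, -14.0, 2.9]
opening: 0.115
```

```bash
python3 look2.py 12; python3 arm.py 11 12; python3 ptr.py 12 | grep -o mark.*
```

```text
t 10.15 tcp rig [-0.0005  0.1996  0.0257] F rig [] [ -0.3379 -14.0121   2.8752] open 0.11540973599473503
tool axes
 [[ 0.1329 -0.0039 -0.9911]
 [ 0.9911 -0.0077  0.133 ]
 [-0.0082 -1.      0.0029]]
rot deg [-0.1654 -0.0295 -0.4679]
d cm [-3.9571 -0.0938 -0.0494]
11 arm y [0.0492 0.0489 0.0486]
12 arm y [0.0519 0.0524 0.0528]
mark 0.05440421894282184 left cm 0.4444999294936115
mark 0.05482766945736924 left cm 0.4426168539222605
mark 0.05478638908078307 left cm 0.443525167526005
mark 0.0548561942333848 left cm 0.44310242962045526
mark 0.0549929216165052 left cm 0.4308962976039693
```

View pics/topc12.png

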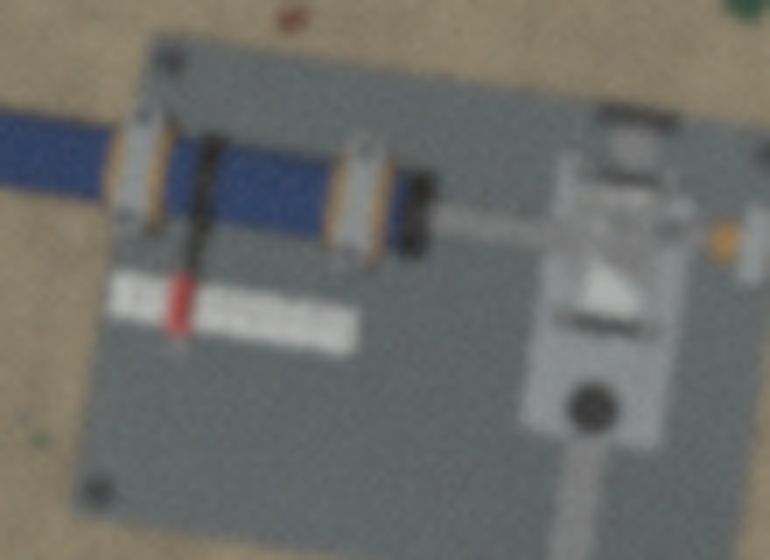

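View pics/sidec12.png

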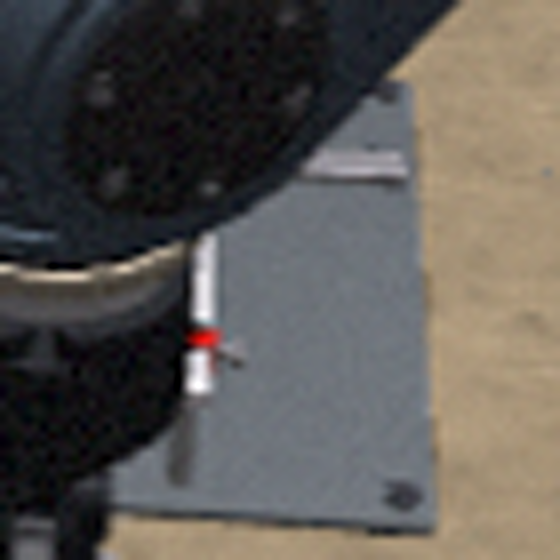

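Request:
step_arm(delta_pos=[[0.1, 0, 0], [0.2, 0, 0], [0.27, 0, 0], [0.27, 0, 0], [0.27, 0, 0], [0.27, 0, 0]], rot=[[0, 0, 0], [0, 0, 0], [0, 0, 0], [0, 0, 0], [0, 0, 0], [0, 0, 0]], hand=[0, 0, 0, 0, 0, 0])

```text
clock: 10.85
tcp_pos: [0.5821, 0.2916, 0.0255]
tcp_rot: [-0.531, 0.534, 0.462, -0.469]
wrist_force: [0.1, -13.5, 4.8]
opening: 0.121
```

```bash
python3 look2.py 13; sleep 1; python3 look2.py 14; python3 arm.py 12 13 14; python3 - <<'E'
from plant import *
import cv2
s=get_state(); print(s['clock'],s['tcp_pos'],s['joint_velocities'],s['wrist_force'])
E
```

```text
t 10.85 tcp rig [-0.0005  0.2007  0.0255] F rig [] [  0.1084 -13.5236   4.842 ] open 0.12050671197216858
tool axes
 [[ 0.1328 -0.0055 -0.9911]
 [ 0.9911 -0.0104  0.1329]
 [-0.0111 -0.9999  0.0041]]
rot deg [-0.2322 -0.026  -0.6345]
d cm [-4.0665 -0.1068 -0.0505]
t 10.95 tcp rig [-0.0005  0.2007  0.0255] F rig [] [ -1.5963 -14.845    4.1627] open 0.11774133688487644
tool axes
 [[ 0.1328 -0.0055 -0.9911]
 [ 0.9911 -0.0105  0.1329]
 [-0.0111 -0.9999  0.0041]]
rot deg [-0.2323 -0.0232 -0.6362]
d cm [-4.0686 -0.1069 -0.0511]
12 arm y [0.0519 0.0524 0.0528]
13 arm y [0.0534 0.0531 0.0532]
14 arm y [0.0531 0.0534 0.0533]
11.05 [0.58209891 0.29164931 0.02546738] [-2.04022755e-04 -1.46762056e-03 -4.54791640e-04  1.64629701e-03
  7.60477369e-04  4.88072141e-05] [ -0.96802036 -13.60574973   4.30658068]
```

View pics/topc14.png

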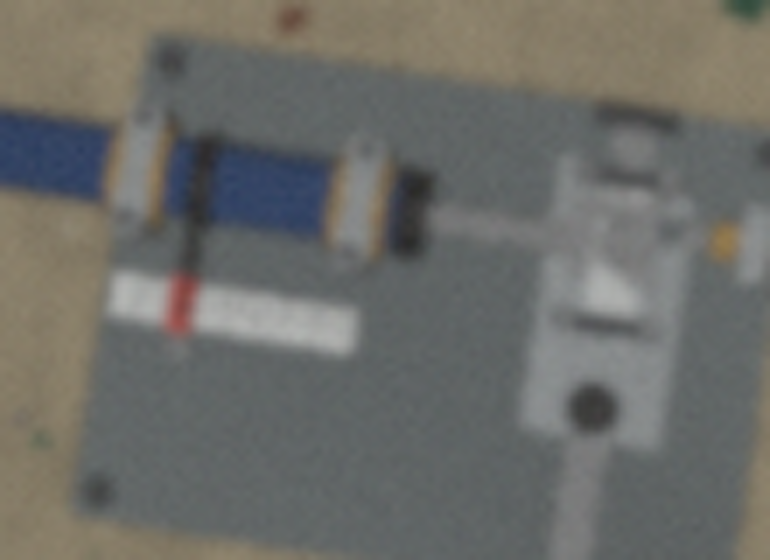

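View pics/side14.png

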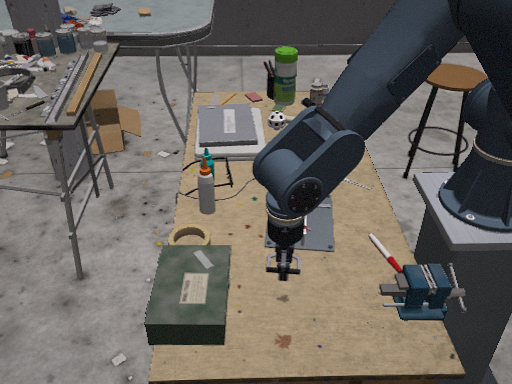

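```bash
python3 - <<'E'
import cv2,numpy as np
a=cv2.imread('pics/top0.png').astype(int);b=cv2.imread('pics/top14.png').astype(int)
for n,(u,v) in dict(dropper=(361,238),glue=(247,120)).items(): print(n,abs(a-b)[v-18:v+18,u-18:u+18].mean())
from plant import hand_in
hand_in()
E
```

```text
dropper 8.222479423868313
glue 8.066358024691358
the job is handed in; nothing more can be done
```

I pushed the shuttle home and drew the handle out until the pointer stood over the red mark. The job was handed in at about 11 s with the handle still gripped.

**Shuttle:** I pushed the knob with the shut fingers until it met the hard stop. The push rose to about 17 N with no further movement. The knob then stood at x about -52 mm of the fixture, where -55 mm is nominal for home. That 3 mm difference is within my measuring error, and the shuttle stayed there after I let go.

**Balance:** I gripped the crossbar and drew it out in small steps.
- **Pointer:** it measured about 53.3 mm along the fixture's y, against 53.9 mm for the middle of the mark, so it stands about 0.5 mm short. It was the same in two pictures 0.1 s apart.
- **Load:** the wrist force was steady at about 14 N, close to the 14.5 N the spring should give there with the stud bearing in the hook.

**Side camera:** during the pull the arm hid the pointer from the side camera, so the final pointer reading comes from the top view alone. The side camera also put the mark about 2.7 mm farther out than the top view did. I took this as a bias from the mark's front face and relied on the difference measured within the top picture.

**Tool tilt:** the tool had tilted about 0.6° under load by the end.

**Bottles:** I never went near either bottle. The glue bottle was seen standing in the last picture. The arm hid the dropper bottle in the side view. In the top view, the patches around both bottles differed from the start by a similar small amount (about 8 grey levels). I took that as picture noise, but had no reference patch to check it against.

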